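# Slip the ruler under the clipboard's spring clip

## Robot

A 7-joint arm with a two-finger parallel gripper is mounted at the origin on the work surface. World frame = base frame: x ahead of the robot, y to its left, z up, the work surface at z = 0. Lengths are in m, angles in rad, forces in N, time in s.
With the tool pointing down it reaches from about 0.425 to 0.825 m from the base axis. Payload 3.6 kg.
Tool frame: the origin (TCP) lies where the fingers leave the gripper's body, on its centre line; the fingertips stand 73 mm ahead of it and the grasp point (between the pads) lies 54 mm ahead of it; x points along the fingers, y is the direction in which the jaws open and shut, and the axes are right-handed (so a half turn about x gives the same grasp; the last joint's range is limited). The gripper opens to 85 mm and grips with 20 to 120 N. Pads are 22 mm wide; open, the fingers measure 114 mm over their backs; the gripper's body (76 mm by 85 mm) begins 54 mm behind the grasp point. The pads swing forward as they close: fully open they stand 13 mm farther back than shut.
Start: joints at [-1.173, 0.615, -0.013, 1.423, 0.008, 1.103, -0.04], TCP at [0.267, 0.592, 0.304] pointing down, gripper open.
Joint ranges: [-3.12, 3.12], [-0.3, 2.06], [-1.34, 1.32], [0.26, 2.42], [-1.36, 4.5], [0.01, 1.98], [-2.84, 2.84]. Speed limits (rad/s): [2.79, 2.79, 3.14, 3.14, 3.14, 3.14, 3.14].

## Interface

Orientations are given as a unit quaternion [x, y, z, w].
In Python, from station import arm, snapshot, camera_info, ticket gives the robot as it stands. Calls block until the motion is done:
- arm.movep(position, orientation): joint-space move of the TCP to a pose.
- arm.line_to(position, velocity=0.15, ori=None): straight line of the TCP; ori=None keeps the orientation; velocity is the mean speed in m/s.
- arm.move_j(angles): joint-space move.
- arm.move_gripper(opening, effort=None): opening from 0.0 (shut) to 1.0 (fully open); effort is the grip in N (None keeps the last); returns when the fingers have stopped.
- arm.pause(seconds).
- arm.ik(position, orientation): joint angles nearest the present ones, or None.
- snapshot(name): name is "scene" or "top"; returns the picture (420x560x3 uint8, blue, green, red); there is no depth.
- camera_info(name): a dict with "fx", "fy", "cx", "cy" (pixels), "dist_coeffs" ([k1, k2, p1, p2, k3] as OpenCV has them; the pictures are not rectified), "R" (3x3) and "t" (3): a world point X has camera coordinates R X + t. Camera axes: x right, y down, z forward; pixel columns grow to the right and rows downward; lengths in m; the calibration is good to about 2 mm. A picture is of the moment at which its call begins. camera_info takes no time and is no camera call.
A pose or a line that the arm cannot do raises arm.MotionError and nothing moves.
- ticket.finish_job(): hands the job in, once; it reports no verdict.
Readings, each from a call of its own:
- arm.read_time(): time.
- arm.read_joint_positions(): joint angles.
- arm.read_dq(): joint speeds.
- arm.read_effort(): joint torques, N m.
- arm.read_tool_pos(): TCP position.
- arm.read_eef_rot(): TCP orientation.
- arm.read_ft_force(): force on the tool from outside, world axes, zero at the start.
- arm.read_wrist_torque(): the same for the moment, N m.
- arm.read_opening(): opening from 0.0 (shut) to 1.0 (fully open).
Only numpy, scipy, OpenCV 4.12 (cv2) and the standard library are available. Lean on these libraries where they do the work, as an engineer would, in place of code of your own. Each camera call takes 0.05 s, during which the arm holds its last target. There are 200 camera calls.

## Task

Put the wooden ruler away under the clipboard's spring clip: hold the clip's tail down with one fingertip and, while it is down, push the ruler with the other fingertip, flat and square, beneath the open jaw until its long edge meets the stop inside; then let go so that the clip closes on the ruler. Only press and push: never lift the ruler off the board, and leave everything else on the ledge where it stands.

Things in the scene. Friction and masses are not known exactly. Their poses are not given: they have to be found in the camera images.
- clipboard: A5 clipboard of dark hardboard lying flat, fixed: 155 mm along its x, 225 mm along its y, top face 6 mm above its origin; origin: centre of its underside on the ledge. A steel spring clip, 100 mm wide, is mounted across its +y end; the ruler is pushed along +y. Closed, the clip's jaw is an upright lip along x at y = 42.5 mm, reaching down to 1 mm above the board
- clip (a joint): angle of the clip: 0 closed, 0.5 rad tail fully down (its limit; the lip is then 12 mm above the board, at y = 40 mm). A spring closes it: pressed at mid-tail it takes about 4 N to start and 8 N to hold fully down, nearer the hinge more. Above 0.33 rad the ruler passes under the lip; closed on the ruler it rests near 0.31. Pushing the ruler at the closed lip does not open it
- clip_tail (a point): point on the upper face of the tail, mid-tongue, moving with the clip. The tail is a flat tongue, 70 mm wide in x. Fully pressed it lies level, top face 3 mm above the board, from y = 70.5 to 104.5 mm (clipboard's frame; this point at y = 87.5), and a fingertip slides along it freely. Closed it slopes up from 8 mm above the board at y = 74 to 23 mm at y = 104
- hinge_pin (a point): middle of the clip's hinge pin, which runs along x at y = 60.5 mm, 12 mm above the board's top face; a barrel of 5 mm radius turns about it and nothing of the clip there is higher than 17 mm above the board (hinge part: y = 53 to 69). Axes as the clipboard's
- stop_edge (a point): foot of the stop inside the jaw, at its middle, on the board's top face: an upright steel edge 94 mm wide and 9 mm high at y = 54.5 mm (clipboard's frame), 12 mm behind the closed lip; the ruler's leading long edge must meet it. Axes as the clipboard's
- ruler_center (a point): centre (half-way up) of the loose beech ruler: 160 mm along its x, 28 mm along its y, 7 mm thick, about 22 g, lying flat on the clipboard in front of the jaw, roughly parallel to it. Fully home its centre is 14 mm short of the stop, at y = 40.5 mm in the clipboard's frame. Pushed against the closed lip it squares up and stops there
- cup: empty green plastic cup, 72 mm wide at the rim, 85 mm high, standing beside the clipboard; origin: centre of its underside; a bystander
- dreidel_a: silicone dreidel lying on its side on the clipboard, near its end away from the clip, square body 26 mm, 55 mm long over tip and stem; origin: underside of its body; a bystander
- dreidel_b: silicone dreidel, the same size, lying on the ledge beside the clipboard; a bystander
- dreidel_c: silicone dreidel, the same size, lying on the ledge beyond the clip end of the clipboard; a bystander
- coin_dish: steel dish of coins, 116 mm wide, 22 mm high; origin: centre of its underside; a bystander
- menorah: children's ceramic menorah in bright colours, base 55 x 250 mm (the 250 along its y), 110 mm high in the middle; origin: centre of its underside; a bystander
- candle_box: carton of candles 75 x 120 x 30 mm; origin: centre of its underside; a bystander
There are look-alikes about, which are no part of the job. Of the things that look like the part that bears ruler_center, the middle-sized one is meant.

How it is judged:
On the way, in this order (a step that is already met when the one before it is completed fails the run):
1. a finger holds the clip's tail down so that the jaw is open, the ruler not yet pushed in (value of joint clip above 0.32 rad and contact force between the fingers and clip above 1 N and y of ruler_center in the frame of clipboard below 0.035 m), for 0.1 s.
2. with the clip still held down by a finger, the ruler is pushed fully home beneath the jaw (value of joint clip above 0.32 rad and contact force between the fingers and clip above 1 N and y of ruler_center in the frame of clipboard between 0.0375 and 0.0435 m and x of ruler_center in the frame of clipboard between -0.035 and 0.035 m and angle between the x axis of ruler_center and the x axis of clipboard, either way round below 0.08 rad and z of ruler_center in the frame of clipboard below 0.0125 m), for 0.1 s.
At the end, for the whole second after the job is handed in: The ruler lies flat on the board with its leading long edge within 3 mm of the stop, square to it within 0.08 rad and within 35 mm of the middle, at rest, and the released clip presses on it with more than 1.5 N (y of ruler_center in the frame of clipboard between 0.0375 and 0.0435 m and x of ruler_center in the frame of clipboard between -0.035 and 0.035 m and angle between the x axis of ruler_center and the x axis of clipboard, either way round below 0.08 rad and z of ruler_center in the frame of clipboard below 0.0125 m and value of joint clip between 0.2 and 0.34 rad and contact force between clip and ruler above 1.5 N and linear speed of ruler below 0.01 m/s); the robot touches nothing.
It fails at once if the ruler is lifted more than 8 mm off the board or tipped up by more than 0.2 rad (z of ruler_center in the frame of clipboard above 0.0175 m or angle between ruler_center's own z axis and vertical above 0.2 rad).
It fails at once if a bystander is moved by more than 15 mm (distance of any of cup, dreidel_a, dreidel_b, dreidel_c, coin_dish, menorah, candle_box from where it was at the start of the episode above 0.015 m).
It also fails if it takes over 58 s, if anything falls off the work surface, if the arm or the gripper's body presses on something with over 40 N, if the wrist force passes 120 N, or if a joint passes its speed limit or range.

## Working session

There is one attempt and no reset: what is moved stays moved. The work goes in short steps, each a Python script; the robot and the scene stay as the last script left them, time stands still between calls to the robot, and variables do not carry over. Pictures are saved under pics/ and viewed, about 8 in all and at most 12, crops included, and the job is handed in when it is done.

```bash
mkdir -p pics; ls; python3 - <<'E'
from station import *
import cv2
for n in("scene","top"):
    cv2.imwrite(f"pics/{n}0.png",cv2.resize(snapshot(n),(800,600),interpolation=cv2.INTER_CUBIC)); c=camera_info(n); print(c)
print(arm.read_eef_rot(),arm.read_time())
E
```

```text
pics
{'fx': 508.3843372531249, 'fy': 508.3843372531249, 'cx': 275.66456927961354, 'cy': 205.61523164595405, 'dist_coeffs': array([-0.07118395,  0.        ,  0.        ,  0.        ,  0.        ]), 'R': array([[ 0.67814537,  0.73491827,  0.00374062],
       [ 0.44624833, -0.40772062, -0.79663438],
       [-0.58393603,  0.54190316, -0.6044499 ]]), 't': array([-0.34796349, -0.21282227,  1.60490937])}
{'fx': 526.2010090335664, 'fy': 526.2010090335664, 'cx': 279.2140201244985, 'cy': 211.72504777772366, 'dist_coeffs': array([-0.15458245,  0.        ,  0.        ,  0.        ,  0.        ]), 'R': array([[ 0.02404208, -0.99958901, -0.01561401],
       [-0.98590858, -0.02112089, -0.1659463 ],
       [ 0.16554831,  0.01938368, -0.98601117]]), 't': array([-0.02809709,  0.54770977,  1.17884909])}
[ 0.14788976  0.69145907 -0.14955164  0.69112031] 0.1
```

View pics/scene0.png

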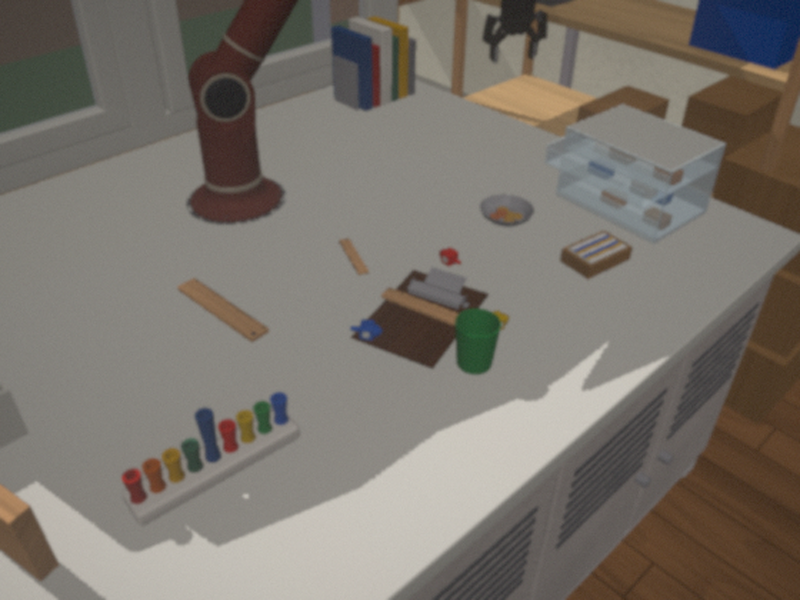

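View pics/top0.png

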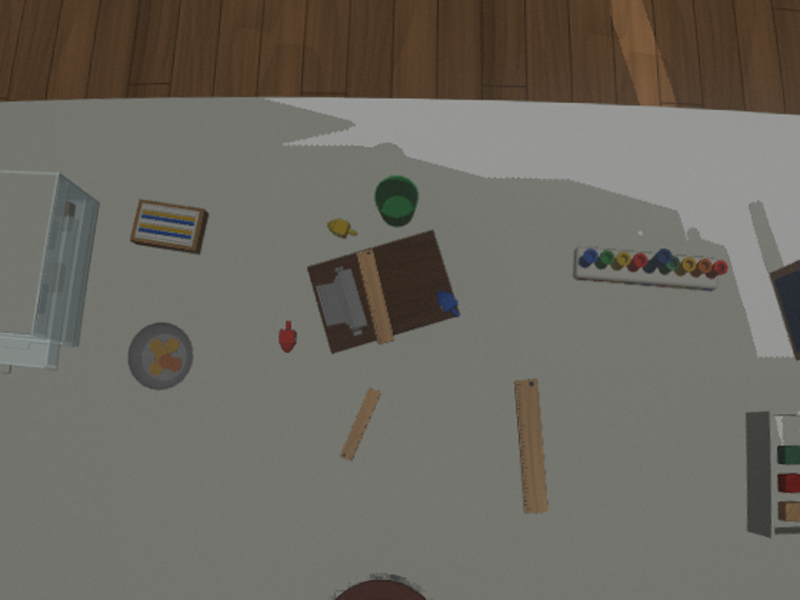

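The ruler lying on the dark board at about (375,296) in the 800x600 top view is the middle-sized one. The clip is at the board's left end (340,300), the red dreidel lies beyond it, and the cup is at (397,200). Next I measure the board and the ruler.

```bash
cat > h.py <<'E'
import numpy as np, cv2
from station import *
def ray(n,px,z):
    c=camera_info(n);K=np.array([[c['fx'],0,c['cx']],[0,c['fy'],c['cy']],[0,0,1]])
    u=cv2.undistortPoints(np.float64(px).reshape(-1,1,2),K,c['dist_coeffs']).reshape(-1,2)
    d=np.c_[u,np.ones(len(u))]@c['R']; o=-c['R'].T@c['t']
    return o+d*((z-o[2])/d[:,2])[:,None]
def rect(n,mask,z):
    cs,_=cv2.findContours(mask,cv2.RETR_EXTERNAL,cv2.CHAIN_APPROX_NONE)
    k=max(cs,key=cv2.contourArea); w=ray(n,k.reshape(-1,2),z)[:,:2]
    return cv2.minAreaRect((w*1000).astype(np.float32)),k
def measure(im):
    roi=np.zeros(im.shape[:2],np.uint8); roi[150:260,205:330]=255
    hsv=cv2.cvtColor(im,cv2.COLOR_BGR2HSV)
    rul=cv2.inRange(hsv,(5,60,100),(25,200,255))&roi
    brd=(cv2.inRange(hsv,(0,40,15),(25,255,90))|rul)&roi
    clip=cv2.inRange(hsv,(0,0,60),(179,45,110))&roi
    return rul,brd,clip
E
python3 - <<'E'
from h import *
im=snapshot("top"); rul,brd,clip=measure(im)
for nm,m,z in(("ruler",rul,.013),("board",cv2.morphologyEx(brd,cv2.MORPH_CLOSE,np.ones((25,25))),.006)):
    r,k=rect("top",m,z); print(nm,r,cv2.boxPoints(r).round(1).tolist())
o=im.copy(); o[rul>0]=(0,255,0); o[(brd>0)&(rul==0)]=(255,0,0)
v=np.hstack([im[140:270,195:335],o[140:270,195:335]])
cv2.imwrite("pics/m.png",cv2.resize(v,None,fx=2.85,fy=4*0.7125))
E
```

```text
ruler ((565.328857421875, 25.658344268798828), (158.36599731445312, 26.583744049072266), 14.983224868774414) [[485.3999938964844, 18.0], [492.29998779296875, -7.699999809265137], [645.2999877929688, 33.29999923706055], [638.4000244140625, 59.0]]
board ((574.8447265625, 18.35649871826172), (262.20550537109375, 228.65760803222656), 82.82697296142578) [[445.0, -97.4000015258789], [671.9000244140625, -126.0], [704.5999755859375, 134.1999969482422], [477.79998779296875, 162.6999969482422]]
```

View pics/m.png

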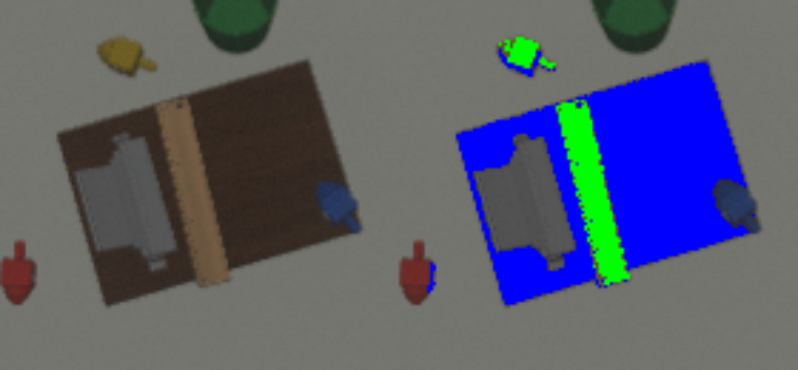

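The masks are good: the ruler is clean, but the 25 px closing merged the dreidels into the board. I'll use the board without that closing, and express the ruler in the board's frame.

```bash
python3 - <<'E'
from h import *
im=snapshot("top"); rul,brd,clip=measure(im)
n,l,s,c=cv2.connectedComponentsWithStats(cv2.morphologyEx(brd,cv2.MORPH_OPEN,np.ones((3,3))))
i=1+np.argmax(s[1:,4]); b=((l==i)*255).astype(np.uint8)
r,k=rect("top",b,.006); P=cv2.boxPoints(r); print(r,P.round(1).tolist())
a=np.deg2rad(r[2]); rr,_=rect("top",rul,.013)
# board y axis = long side, toward world +y
e=[P[1]-P[0],P[2]-P[1]]; y=max(e,key=np.linalg.norm); y=y/np.linalg.norm(y); y*=np.sign(y[1]); x=np.array([y[1],-y[0]])
C=np.array(r[0]); d=np.array(rr[0])-C
print("C",C,"y",y,"yaw x",np.rad2deg(np.arctan2(x[1],x[0])),"ruler in board",d@x,d@y,"ruler angle",rr[2])
# hinge/clip check and bystanders
cc,_=rect("top",clip,.018); d=np.array(cc[0])-C; print("clip",cc,d@x,d@y)
hsv=cv2.cvtColor(im,cv2.COLOR_BGR2HSV)
g=cv2.inRange(hsv,(50,100,30),(80,255,200)); g[:, :230]=0; g[:,330:]=0; print("cup",rect("top",g,.085)[0])
for q in [(288,337),(340,229),(447,301)]:
    w=ray("top",np.array(q)*.7,.013)[0,:2]*1000; print(w,(w-C)@x,(w-C)@y)
R=np.c_[np.array([0,0,-1.]),np.r_[y,0],np.cross([0,0,-1],np.r_[y,0])]
from scipy.spatial.transform import Rotation as Ro
for s in(1,-1):
  q=Ro.from_matrix(R*[1,s,s]).as_quat()
  for yy in(0,60): print(s,q.round(4),arm.ik([*(C+y*yy)/1000,.12],q),arm.ik([*(C+y*yy)/1000,.075],q))
E
```

```text
((571.9683227539062, 12.881698608398438), (161.48594665527344, 223.7621307373047), 18.116575241088867) [[460.3999938964844, 94.0999984741211], [530.0, -118.5999984741211], [683.5, -68.30000305175781], [613.9000244140625, 144.3000030517578]]
C [571.96832275  12.88169861] y [-0.31095135  0.95042586] yaw x 18.11657 ruler in board -2.3369086787861306 14.20696473200951 ruler angle 14.988482475280762
clip ((550.5601806640625, 83.3531723022461), (120.45109558105469, 66.243408203125), 18.035232543945312) 1.5663481042911371 73.63480195030388
cup ((697.6307373046875, -8.802764892578125), (41.758975982666016, 44.06737518310547), 47.53958511352539)
[491.23978915 168.73367809] -28.26410249252696 173.22839882181762
[678.65328258  88.55944508] 124.9282426315384 38.75225501386947
[557.87838325 -95.41798708] -47.067376615040835 -98.54953652128036
1 [-0.1113  0.6983  0.1113  0.6983] [ 0.04852075  0.73804816 -0.17384636  1.82607169  0.20909523  0.59520847
  1.63238423] [ 0.04894487  0.8112712  -0.17532511  1.84321802  0.26233207  0.50950615
  1.58430059]
1 [-0.1113  0.6983  0.1113  0.6983] [-0.06401602  0.72233085 -0.1582271   1.86774028  0.19537358  0.56641355
  1.53836228] [-0.06815209  0.79711802 -0.15253951  1.88524783  0.23914291  0.47673812
  1.49849685]
-1 [ 0.6983  0.1113 -0.6983  0.1113] [-0.39238695  0.80013422  0.5464915   1.84058006 -0.63311504  0.68178907
 -0.72824526] [-0.3622402   0.86578201  0.49629825  1.85671315 -0.69738469  0.60006222
 -0.67437762]
-1 [ 0.6983  0.1113 -0.6983  0.1113] [-0.48195135  0.77734872  0.5131245   1.8813056  -0.61062586  0.64412567
 -0.84444858] [-0.45272628  0.84634789  0.46614505  1.89768721 -0.68400068  0.56171647
 -0.78149055]
```

```bash
cat >> h.py <<'E'
from scipy.spatial.transform import Rotation as Ro
def locate(im):
    rul,brd,clip=measure(im)
    b=cv2.morphologyEx(brd&~cv2.dilate(rul,np.ones((3,3))),cv2.MORPH_OPEN,np.ones((3,3)))
    n,l,s,c=cv2.connectedComponentsWithStats(b)
    pts=np.argwhere(np.isin(l,[i for i in range(1,n) if s[i,4]>250]))[:,::-1]
    w=(ray("top",pts,.006)[:,:2]*1000).astype(np.float32); r=cv2.minAreaRect(w)
    P=cv2.boxPoints(r); y=max([P[1]-P[0],P[2]-P[1]],key=np.linalg.norm); y=y/np.linalg.norm(y); y*=np.sign(y[1]); x=np.array([y[1],-y[0]])
    rr,_=rect("top",rul,.013); return r,y,x,rr
E
python3 - <<'E'
from h import *
r,y,x,rr=locate(snapshot("top")); d=np.array(rr[0])-r[0]
print(r,"y",y,"x",x,"ruler",rr,d@x,d@y)
E
```

```text
((575.1648559570312, 13.99755859375), (154.49130249023438, 223.7303466796875), 18.09602928161621) y [-0.31061068  0.9505372 ] x [0.9505372  0.31061068] ruler ((565.328857421875, 25.658344268798828), (158.36599731445312, 26.583744049072266), 14.983224868774414) -5.72751796493128 14.13917683157706
```

```bash
cat >> h.py <<'E'
C=np.array([575.16,14.0]);BY=np.array([-.31061,.95054]);BX=np.array([.95054,.31061])
def W(x,y,z): return [*((C+BX*x+BY*y)/1000),z]
def quat(ydir):
    Y=np.r_[ydir,0]; X=np.array([0,0,-1.]); return Ro.from_matrix(np.c_[X,Y,np.cross(X,Y)]).as_quat()
def touch(x,y,z0,z1,fmax,step=.001):
    z=z0
    while z>z1:
        z-=step; arm.line_to(W(x,y,z),velocity=.03); f=arm.read_ft_force()[2]
        if abs(f)>fmax: break
    return arm.read_tool_pos()[2],arm.read_ft_force()
E
python3 - <<'E'
from h import *
best=min((quat(s*BX) for s in(1,-1)),key=lambda q:abs((arm.ik(W(-5,-24,.12),q)if arm.ik(W(-5,-24,.12),q)is not None else np.ones(7)*9)[6]))
print(arm.ik(W(-5,-24,.12),best))
arm.move_gripper(.75,20)
arm.movep(W(-5,-24,.25),best); arm.line_to(W(-5,-24,.10),velocity=.15)
f0=arm.read_ft_force()
print(f0,arm.read_opening(),arm.read_time())
print(touch(-5,-24,.092,.070,4))
print(arm.read_time())
a,b=snapshot("top")[110:290,180:380],snapshot("scene")[150:290,210:380]
cv2.imwrite("pics/p1.png",np.hstack([cv2.resize(a,(400,360)),cv2.resize(b,(400,360))]))
E
```

```text
[-0.13852316  0.74666756  0.19059005  1.816766   -0.23001601  0.59963476
  0.50893103]
[ 0.48923499 -0.0007422   0.43572356] 0.7462305015130192 4.1667
(np.float64(0.07266230589208583), array([-1.68127052,  0.13965673,  5.43068161]))
9.3667
```

View pics/p1.png

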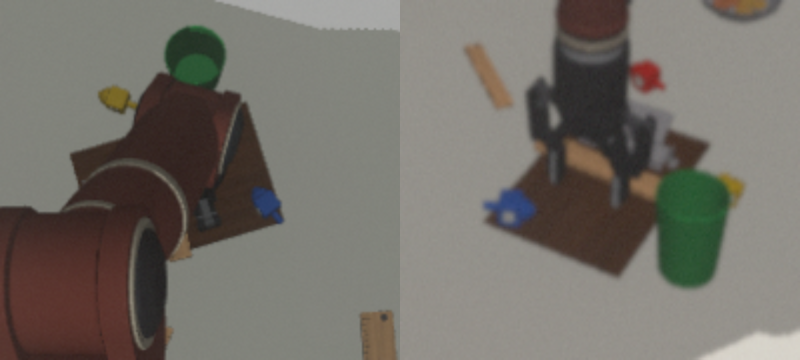

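The fingers stand on the board in front of the ruler, touching at TCP z=0.0727 (tip length 66.7 mm). Now I push the ruler square against the closed lip.

```bash
python3 - <<'E'
from h import *
arm.line_to(W(-5,-24,.0755),velocity=.05)
f0=arm.read_ft_force(); print(f0)
arm.line_to(W(-5,-6,.0755),velocity=.04)
for y in np.arange(-4.5,7,1.5):
    arm.line_to(W(-5,y,.0755),velocity=.03); f=arm.read_ft_force()-f0; print(y,f.round(2),(f[:2]@BY).round(2))
    if f[:2]@BY<-4: break
p=arm.read_tool_pos()*1000; print((p[:2]-C)@BX,(p[:2]-C)@BY,arm.read_time())
arm.line_to(W(-5,y-8,.0755),velocity=.08); arm.line_to(W(-5,y-8,.16),velocity=.15)
q=min((quat(s*BY) for s in(1,-1)),key=lambda q:abs(arm.ik(W(0,-60,.2),q)[6])); print(q,arm.ik(W(0,47,.1),q))
# step aside for a look
arm.movep(W(-5,40,.25),q); print(arm.read_time())
cv2.imwrite("pics/p2.png",np.hstack([cv2.resize(snapshot("top")[110:290,180:380],(400,360)),cv2.resize(snapshot("scene")[150:290,210:380],(400,360))]))
E
```

```text
[-0.55207588 -0.12238943  0.45779377]
-4.5 [ 1.51 -0.41 -0.52] -0.86
-3.0 [ 0.29  0.2  -0.59] 0.11
-1.5 [ 0.45  0.27 -1.13] 0.12
0.0 [ 0.53 -0.27  0.01] -0.42
1.5 [ 1.76 -1.54 -0.  ] -2.01
3.0 [ 1.35 -4.64 -0.14] -4.83
-5.0599347988039485 0.8022178059850213 11.8167
[ 0.69830824  0.11120076 -0.69830824  0.11120076] [-0.52539484  0.8520044   0.63465973  1.87541688 -0.78521149  0.68305886
 -0.66939427]
14.0
```

View pics/p2.png

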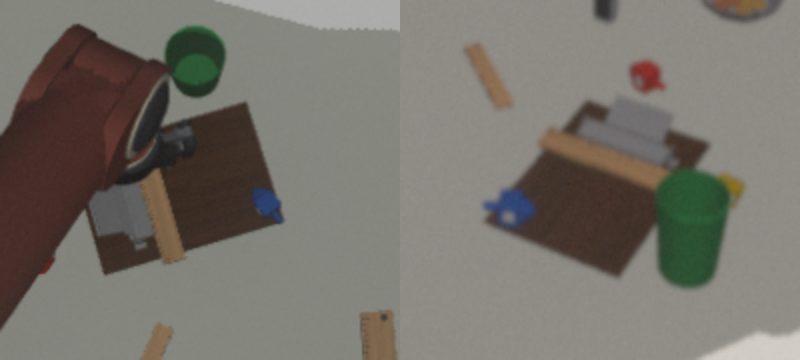

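The ruler is now square against the closed lip. Next I move above the tail with the jaws along the board's y, opening 0.80, and check the finger positions before pressing.

```bash
python3 - <<'E'
from h import *
arm.move_gripper(.8,20)
q=arm.read_eef_rot(); arm.line_to(W(-5,40,.15),velocity=.15,ori=quat(-BY) if abs(np.dot(q,quat(-BY)))>.9 else quat(BY))
arm.line_to(W(-5,40,.102),velocity=.1)
p=arm.read_tool_pos()*1000; print((p[:2]-C)@BX,(p[:2]-C)@BY,p[2],arm.read_opening(),arm.read_ft_force(),arm.read_time())
im=snapshot("scene")[165:265,255:365]
# draw expected points: tail finger inner/outer, push inner at tip height
c=camera_info("scene");K=np.array([[c['fx'],0,c['cx']],[0,c['fy'],c['cy']],[0,0,1]])
im=cv2.resize(im,None,fx=5.5,fy=5.5,interpolation=cv2.INTER_CUBIC)
for y,z in((6,.036),(74,.036),(88,.036),(14.5,.013),(42.5,.013),(104,.029)):
    for x in((-5,) if z==.036 else (-20,30)):
        u=cv2.projectPoints(np.array([W(x,y,z)]),cv2.Rodrigues(c['R'])[0],c['t'],K,c['dist_coeffs'])[0].ravel()
        cv2.circle(im,tuple(int(v) for v in (u-[255,165])*5.5+2.5),3,(0,0,255) if z==.036 else (0,255,255),-1)
cv2.imwrite("pics/p3.png",im)
E
```

```text
-4.770841873192485 39.69829435556815 102.27021467324501 0.7975823235419599 [0.55307128 0.38784106 0.44116005] 15.775
```

View pics/p3.png

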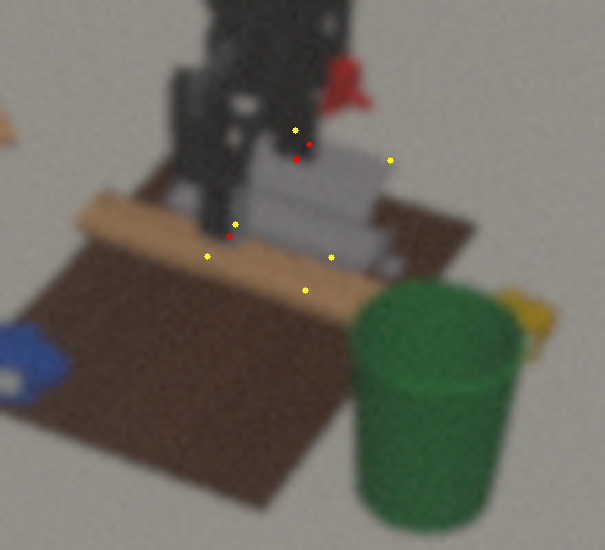

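The projected points match: the push finger hangs behind the ruler's trailing edge and the tail finger is over the tail. Now I press down.

```bash
python3 - <<'E'
from h import *
f0=arm.read_ft_force()
for z in (.096,.092,.088,.085,.083,.081,.0795,.0785,.0775,.0765,.0755,.075,.0745,.074):
    arm.line_to(W(-5,40,z),velocity=.04); f=arm.read_ft_force()-f0; p=arm.read_tool_pos()*1000
    print(z,p[2].round(1),f.round(2),((p[:2]-C)@BY).round(1))
    if f[2]>16: break
print(arm.read_time(),arm.read_wrist_torque())
cv2.imwrite("pics/p4.png",cv2.resize(snapshot("scene")[165:265,255:365],None,fx=5.5,fy=5.5,interpolation=cv2.INTER_CUBIC))
E
```

```text
0.096 95.9 [-0.56  0.48  0.77] 40.1
0.092 91.7 [-1.05  1.15  0.46] 40.1
0.088 87.7 [-0.98  0.87  0.65] 40.1
0.085 85.1 [-0.37  0.4   1.71] 39.8
0.083 83.5 [-0.54  0.42  5.27] 39.8
0.081 81.7 [-0.09  0.35  6.71] 39.8
0.0795 80.3 [-1.13  0.26  8.19] 39.7
0.0785 79.5 [-1.29  0.21  8.87] 39.6
0.0775 78.6 [-1.68  0.33  8.95] 39.5
0.0765 77.7 [-0.86  0.21  9.14] 39.3
0.0755 76.8 [-1.18 -1.71 10.78] 39.1
0.075 76.4 [-2.12 -0.73 11.39] 39.0
0.0745 76.0 [-1.56 -0.8  11.23] 38.8
0.074 75.6 [-2.12 -0.74 11.79] 38.7
19.375 [0.06880399 0.38086582 0.02357879]
```

View pics/p4.png

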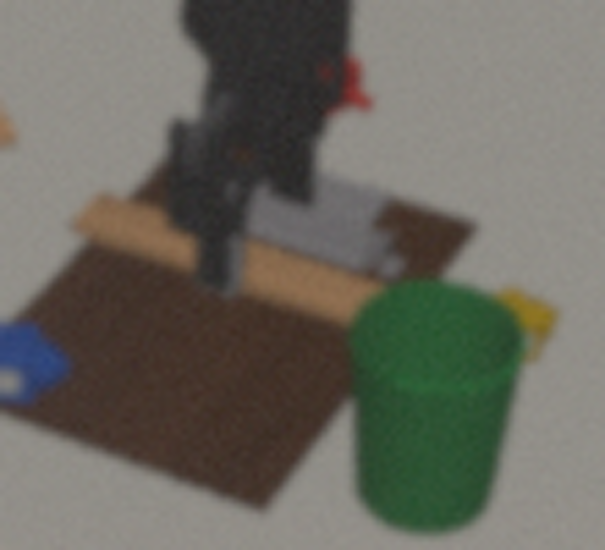

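The tail is down (about 12 N, tip about 3 mm above the board) and the push finger stands on the board side behind the ruler. Now I slide along +y.

```bash
python3 - <<'E'
from h import *
f0=arm.read_ft_force(); n=0
for y in np.arange(42,66,1.5):
    arm.line_to(W(-5,y,.0742),velocity=.03); f=arm.read_ft_force(); p=arm.read_tool_pos()*1000
    print(y,p[2].round(1),f.round(2),"Fy",(f[:2]@BY).round(2),"Fx",(f[:2]@BX).round(2),"y",((p[:2]-C)@BY).round(1))
    if f[:2]@BY<-6 or f[2]<4: break
print(arm.read_time())
cv2.imwrite("pics/p5.png",cv2.resize(snapshot("scene")[165:265,255:365],None,fx=5.5,fy=5.5,interpolation=cv2.INTER_CUBIC))
E
```

```text
42.0 76.2 [-0.62 -3.9  11.51] Fy -3.51 Fx -1.8 y 39.2
43.5 76.4 [-0.2  -5.02 10.88] Fy -4.71 Fx -1.75 y 39.4
45.0 76.6 [-0.34 -7.35 12.01] Fy -6.88 Fx -2.61 y 39.7
20.175
```

View pics/p5.png

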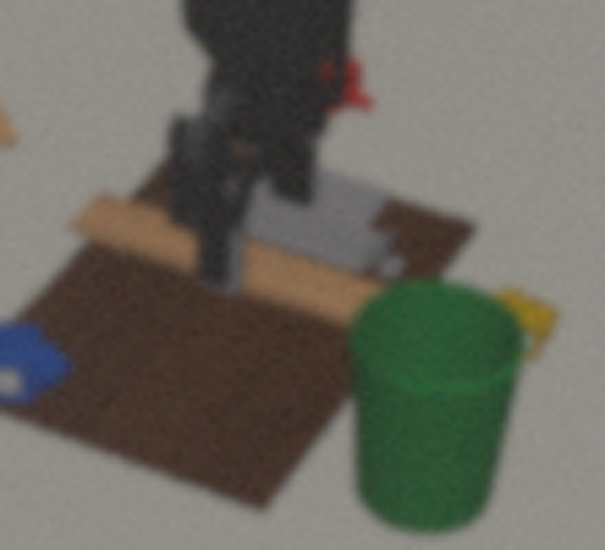

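The lateral compliance is about 1.3 N/mm and the fingertip is probably still sticking on the tail. I carry on in small steps, watching the actual y.

```bash
python3 - <<'E'
from h import *
for y in np.arange(46,56,1.):
    arm.line_to(W(-5,y,.0742),velocity=.03); f=arm.read_ft_force(); p=arm.read_tool_pos()*1000
    print(y,p[2].round(1),f.round(2),"Fy",(f[:2]@BY).round(2),"Fx",(f[:2]@BX).round(2),"y",((p[:2]-C)@BY).round(1),"x",((p[:2]-C)@BX).round(1))
    if f[:2]@BY<-13 or f[2]<4: break
print(arm.read_time(),arm.read_wrist_torque())
E
```

```text
46.0 76.8 [-0.93 -7.54 12.78] Fy -6.88 Fx -3.22 y 39.9 x -5.0
47.0 76.9 [-0.17 -8.97 12.99] Fy -8.47 Fx -2.95 y 40.1 x -5.0
48.0 77.1 [ 0.04 -9.64 12.7 ] Fy -9.18 Fx -2.95 y 40.2 x -5.0
49.0 77.2 [  0.45 -11.23  12.28] Fy -10.81 Fx -3.06 y 40.4 x -5.1
50.0 77.4 [ -0.27 -12.59  12.55] Fy -11.89 Fx -4.17 y 40.6 x -5.1
51.0 77.6 [  0.67 -12.55  13.21] Fy -12.14 Fx -3.26 y 40.8 x -5.1
52.0 77.6 [  0.54 -13.31  12.58] Fy -12.82 Fx -3.62 y 41.7 x -4.9
53.0 77.4 [  1.99 -12.11  11.85] Fy -12.13 Fx -1.87 y 43.9 x -4.2
54.0 77.2 [  1.53 -10.14  10.22] Fy -10.11 Fx -1.69 y 45.6 x -3.9
55.0 77.0 [ 2.1  -8.43  9.86] Fy -8.67 Fx -0.62 y 47.4 x -3.8
22.725 [-1.62813016 -0.40775383  0.0161185 ]
```

```bash
python3 - <<'E'
from h import *
cv2.imwrite("pics/p6.png",cv2.resize(snapshot("scene")[165:265,255:365],None,fx=5.5,fy=5.5,interpolation=cv2.INTER_CUBIC))
p=arm.read_tool_pos()*1000;print(p[2],(p[:2]-C)@BY,arm.read_ft_force(),Ro.from_quat(arm.read_eef_rot()).apply([1,0,0]))
E
```

```text
76.98112539307098 47.374565071776956 [ 1.71227596 -8.67460481  9.72461573] [ 0.01103048 -0.01065914 -0.99988235]
```

View pics/p6.png

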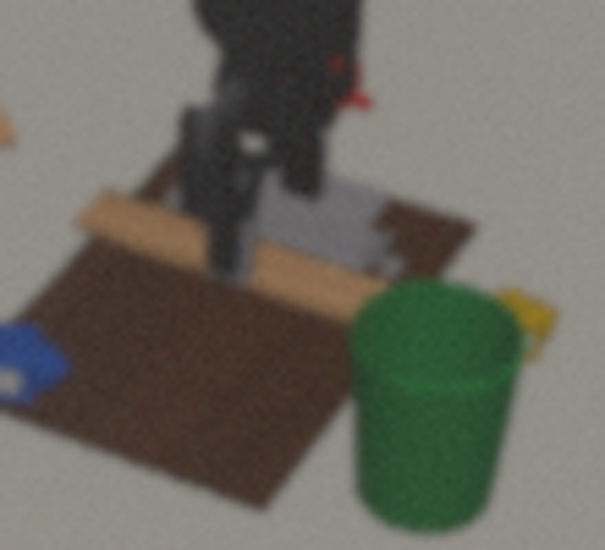

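The finger has slid about 8 mm and its face is now at the ruler, which has hardly moved. The tail is still down, so I continue, slightly deeper.

```bash
python3 - <<'E'
from h import *
for y in np.arange(55.5,72,1.):
    arm.line_to(W(-5,y,.0732),velocity=.03); f=arm.read_ft_force(); p=arm.read_tool_pos()*1000; ya=(p[:2]-C)@BY
    print(y,p[2].round(1),f.round(2),"Fy",(f[:2]@BY).round(2),"y",ya.round(1),"x",((p[:2]-C)@BX).round(1))
    if f[:2]@BY<-15 or f[2]<4 or ya>56.5: break
print(arm.read_time())
cv2.imwrite("pics/p7.png",cv2.resize(snapshot("scene")[165:265,255:365],None,fx=5.5,fy=5.5,interpolation=cv2.INTER_CUBIC))
E
```

```text
55.5 76.0 [ 2.8  -9.03 10.34] Fy -9.45 y 48.0 x -3.7
56.5 75.9 [ 2.64 -8.23  8.9 ] Fy -8.64 y 49.6 x -3.6
57.5 75.8 [ 2.93 -7.1   9.29] Fy -7.66 y 51.0 x -3.5
58.5 75.6 [ 2.5  -6.62  8.6 ] Fy -7.07 y 52.4 x -3.5
59.5 75.5 [ 2.29 -6.55  8.49] Fy -6.93 y 53.8 x -3.5
60.5 75.4 [ 2.59 -5.8   8.88] Fy -6.32 y 55.0 x -3.6
61.5 75.3 [ 2.91 -5.74  7.24] Fy -6.36 y 56.3 x -3.6
62.5 75.2 [ 2.64 -5.16  7.06] Fy -5.73 y 57.5 x -3.6
24.775
```

View pics/p7.png

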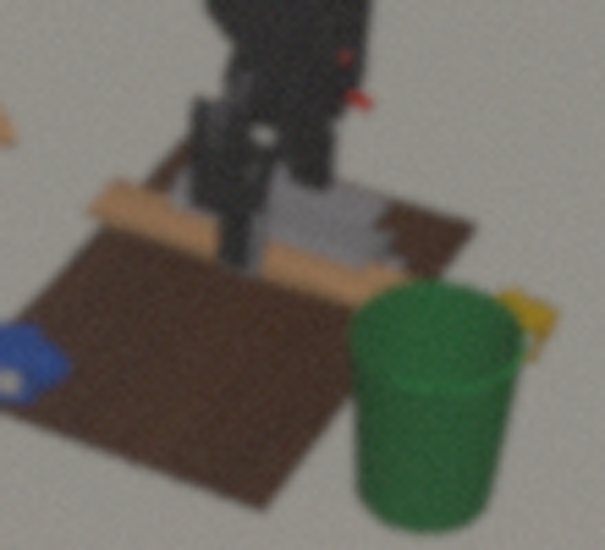

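The ruler is sliding under the lip and the tail is still held (7 N). I continue until it meets the stop.

```bash
python3 - <<'E'
from h import *
f0=arm.read_ft_force()[:2]@BY
for y in np.arange(63.3,80,.8):
    arm.line_to(W(-5,y,.0736),velocity=.03); f=arm.read_ft_force(); p=arm.read_tool_pos()*1000; ya=(p[:2]-C)@BY
    print(y.round(1),p[2].round(1),f.round(2),"Fy",(f[:2]@BY).round(2),"y",ya.round(1))
    if f[:2]@BY<-10.5 or f[2]<4 or ya>66: break
arm.pause(.4);print(arm.read_time())
cv2.imwrite("pics/p8.png",cv2.resize(snapshot("scene")[165:265,255:365],None,fx=5.5,fy=5.5,interpolation=cv2.INTER_CUBIC))
E
```

```text
63.3 75.5 [ 1.13 -4.73  5.93] Fy -4.85 y 58.5
64.1 75.6 [ 2.93 -6.43  6.12] Fy -7.02 y 58.7
64.9 75.6 [ 2.36 -7.76  6.29] Fy -8.11 y 58.9
65.7 75.7 [ 2.96 -8.26  6.48] Fy -8.77 y 59.0
66.5 75.9 [ 3.3  -9.2   6.97] Fy -9.77 y 59.1
67.3 76.0 [  3.25 -10.01   6.76] Fy -10.53 y 59.3
26.725
```

View pics/p8.png

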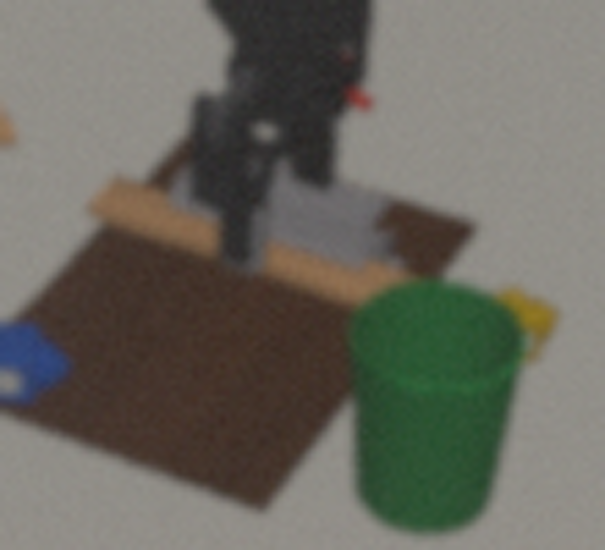

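It stops hard at TCP y≈58.5–59, as predicted for fully home. I relax the sideways load while still holding the tail, lift straight up, move clear and measure.

```bash
python3 - <<'E'
from h import *
for y in(64,61,58.5,57.5):
    arm.line_to(W(-5,y,.0736),velocity=.03); f=arm.read_ft_force(); p=arm.read_tool_pos()*1000
    print(y,p[2].round(1),f.round(2),"Fy",(f[:2]@BY).round(2),"y",((p[:2]-C)@BY).round(1))
    if f[:2]@BY>-1.5: break
p=arm.read_tool_pos(); 
arm.line_to([p[0],p[1],.085],velocity=.03); arm.line_to([p[0],p[1],.16],velocity=.1)
q=arm.read_joint_positions(); q[0]-=.9; arm.line_to([p[0],p[1],.25],velocity=.15); q=np.array(arm.read_joint_positions()); q[0]+=.9*(-1); arm.move_j(q)
print(arm.read_tool_pos(),arm.read_time(),arm.read_ft_force())
im=snapshot("top"); r,y,x,rr=locate(im); d=np.array(rr[0])-r[0]; print(r,rr,d@x,d@y)
cv2.imwrite("pics/p9.png",np.hstack([cv2.resize(im[140:250,205:325],(400,366),interpolation=cv2.INTER_CUBIC),cv2.resize(snapshot("scene")[165:265,255:365],(400,366),interpolation=cv2.INTER_CUBIC)]))
E
```

```text
64 75.5 [ 1.8  -5.17  7.03] Fy -5.47 y 58.7
61 75.1 [ 1.39 -3.55  6.61] Fy -3.8 y 58.3
58.5 74.7 [1.89 0.11 6.52] Fy -0.49 y 57.9
[0.2919196  0.47466122 0.24931225] 31.4833 [-0.04706833 -1.13185069  0.75200638]
((575.1495971679688, 14.057937622070312), (154.67764282226562, 223.7064208984375), 17.987083435058594) ((557.4518432617188, 48.637107849121094), (158.6221160888672, 26.36516571044922), 17.813825607299805) -6.154650580014504 38.35426746720623
```

View pics/p9.png

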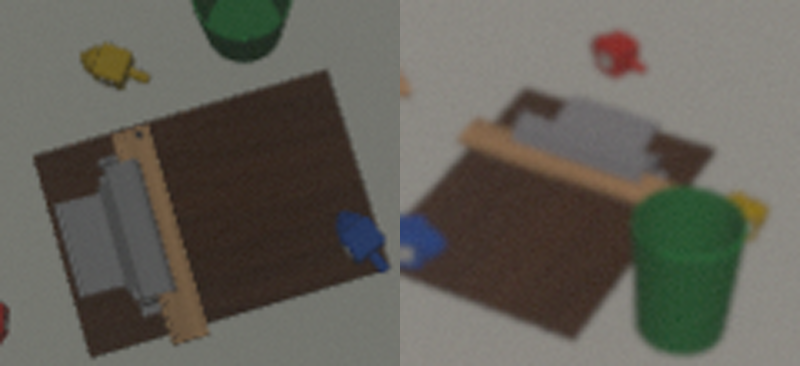

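```bash
python3 -c "
from station import *
ticket.finish_job(); print(arm.read_time())"
```

```text
the job is handed in; nothing more can be done
the job is handed in; nothing more can be done
```

The ruler is under the clip, against the stop, with the clip closed on it, and I handed the job in at about 31.5 s of the 58 s. No verdict is reported, so this rests on my own measurements.

**What I did:**
- I squared the ruler against the closed lip with both fingertips.
- I then turned the gripper and pressed the tail down with one finger, at about 12 N.
- With the tail held, the other finger pushed the ruler in until it stopped hard at the stop.
- I relaxed the sideways force, lifted straight up so that the clip closed, and moved clear.

**Last checks:**
- **Angle:** the ruler is square to the board within about 0.2°.
- **Sideways position:** its centre is at x ≈ −6 mm, inside the ±35 mm allowed.
- **Depth:** the camera gave y ≈ 38.4 mm, which is inside the 37.5–43.5 mm limits but 2 mm below the nominal 40.5 mm. My frame read about 2.7 mm low when the ruler touched the closed lip, so the true value is probably about 41 mm.
- **Clip and neighbours:** the last picture shows the clip closed on the ruler, with the cup and the dreidels in view apparently where they were.

**What disagreed or was not measured:**
- The fingertip did not slide freely on the tail. It stuck until about 13 N sideways and then broke loose.
- I inferred the clip's angle and its grip on the ruler from finger heights, forces and pictures, and did not measure them directly.

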